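# True up a loose model wall with a T-square

### The job

Pick up the T-square by its yellow grip and seat its dark head flush against the near edge of the brown baseboard, blade over the board, on the free side of the loose pink brick wall. Then, keeping the head pressed firmly against the edge, slide the square along so that its blade gently pushes the pink wall true and closes it face to face against the glued grey wall, until all of it is firmly but gently pressed together. Let go and leave the square lying there, head still flush with the edge and blade still against the pink wall, and leave everything else where it is.

Things in the scene. Friction and masses are not known exactly. Their poses are not given: they have to be found in the camera images.
- square: T-square, 0.42 kg, right of the board. Origin: centre of the head's underside; x along the blade, z up. Head: dark steel bar 30 (x) by 100 (y) by 22 high, inner face at x = 15. Blade: aluminium, x 15 to 165, 30 wide (y), z 13 to 18 (passes 1 mm over the board when the head stands on the table). Yellow grip: rib on the head, 34 (x) by 16 (y), z 22 to 56, pinched across y
- grip (a point): point in the yellow grip to take it by, 45 above the square's underside; axes as the square
- head_left (a point): point on the inner face of the head, 48 from its middle on the +y side, 6 above its underside
- head_right (a point): point on the inner face of the head, 48 from its middle on the -y side, 6 above its underside
- board: brown fibreboard baseboard, 230 (x) by 320 (y) by 12 thick, fixed to the table. Origin: centre of its underside; its near edge, which faces the robot, is at x = -115 and runs along y
- footprint: pale paper strip on the board, 104 (x) by 46 (y), square to the near edge; origin at its centre on the board's top. The grey brick wall is glued on it: 100 (x) by 22 (y) by 36 high, exactly parallel to the strip's x, but laid up to 10 off the strip's middle line in y, either way, differently each time: where its face is must be felt or seen. The wall's near end is 29 to 41 from the near edge
- loose_wall: short wall of pink bricks standing loose and crooked on the board, 100 (x) by 22 (y) by 36 high, about 0.14 kg, to the left or to the right of the grey wall. Origin: centre of its underside
- glue_bottle: bystander: white bottle, 54 in diameter, 160 high, on the table to the left of the board; origin under its centre
- board_brick0: bystander: loose pink brick 24 by 46 by 14 on the far part of the board; origin under its centre
- board_brick1: bystander: loose grey brick 24 by 46 by 14 on the far part of the board; origin under its centre
- table_brick: bystander: pink brick 24 by 46 by 14 on the table, left; origin under its centre
- table_brick2: bystander: grey brick 24 by 46 by 14 on the table, far left; origin under its centre
There are look-alikes about, which are no part of the job. What is shaped like the loose_wall but purple or turquoise is not meant.

How it is judged:
By the outcome, as a careful person would: the job done as asked, in the order asked, and still so for the second after the job is handed in, with the robot touching nothing.
It also fails if it takes over 59 s, if anything falls off the work surface, if the arm or the gripper's body presses on something with over 40 N, if the wrist force passes 120 N, or if a joint passes its speed limit or range.

### The arm

A 6-joint arm with a two-finger parallel gripper is mounted at the origin on the work surface. World frame = base frame: x ahead of the robot, y to its left, z up, the work surface at z = 0. Lengths are in m, angles in rad, forces in N, time in s.
With the tool pointing down it reaches from about 0.35 to 0.775 m from the base axis. Payload 5.5 kg.
Tool frame: the origin (TCP) lies where the fingers leave the gripper's body, on its centre line; the fingertips stand 73 mm ahead of it and the grasp point (between the pads) lies 54 mm ahead of it; z points along the fingers, y is the direction in which the jaws open and shut (so a half turn about z gives the same grasp; the last joint's range is limited). The gripper opens to 85 mm and grips with 20 to 120 N. Pads are 22 mm wide; open, the fingers measure 114 mm over their backs; the gripper's body (76 mm by 85 mm) begins 54 mm behind the grasp point. The pads swing forward as they close: fully open they stand 13 mm farther back than shut.
Start: joints at [1.203, 0.313, 0.046, 1.304, 0, 1.431], TCP at [0.13, 0.56, 0.304] pointing down, gripper open.
Joint ranges: [-2.76, 2.76], [-0.86, 1.69], [-1.03, 1.26], [-2.2, 2.34], [-1.47, 1.5], [-3.14, 3.14]. Speed limits (rad/s): [2.57, 2.57, 3.14, 3.14, 3.14, 3.14].

### API

Orientations are given as a unit quaternion [w, x, y, z].
In Python, from workcell import env, read_camera, job, cut_out gives the robot as it stands.
- The arm moves only by the tool servo_tool, never from a script. Its argument "deltas" is a list of rows, each an object of numbers: "dx", "dy", "dz": the shift along the world's x, y, z in mm; "rx", "ry", "rz": the turn, a rotation vector about the world's x, y, z in rad; "fingers": the closure, from -1 (fully open) to 1 (shut). A call has 1 to 8 rows; each row shifts and turns the commanded pose from where the row before left it; what a row does not reach is not made up. A row lasts 1/10 s, in which the tool goes at most 50 mm and 8.59 degrees, less where a joint would pass 70% of its speed; a pose out of reach is approached as far as the arm can. A call is refused whole if a number of a shift passes 50 or a number of a turn 0.15, either way. A call with a gripper value outside its range is refused whole. The fingers move at their own pace and stop on an object; "newtons" is the grip in N (left out, the last holds). Time passes only in rows, so rows that do not move let the fingers close. It gives the time, the measured TCP pose, the force and the opening at its end, in the units of the state.
- env.get_state(): the state, without advancing time (a new reading comes with each control period).
- read_camera(name): name is "scene" or "side" or "wrist"; returns a dict with "img" (400x640x3 uint8, red, green, blue), "intrinsics" (3x3 intrinsics, pixels), "extrinsics" (4x4, takes a point from camera to world coordinates); the wrist camera has in their place "hand_eye" (4x4, takes a point from camera to tool coordinates, whose origin is the TCP and whose axes are the flange's). Camera axes: x right, y down, z forward; pixel columns grow to the right and rows downward; lengths in m; the calibration is good to about 2 mm. A picture is of the moment at which its call begins: read the wrist's pose just before it. There is no depth.
- job.hand_in(): hands the job in, once; it reports no verdict.
Trained networks look in the newest picture that a camera, given by its name, has taken for a name from the list of things; names that differ only in an ending like _2 or _b are one class to them, and where a whole thing is asked for, a point or a joint stands for the part that bears it (a point fixed in the world has none). Each returns a list of dicts, best first, with "confidence" (0 to 1); they miss things now and then, are a little off and sometimes report something else, mostly with a low value. They report only what shows in the picture. A call takes as long as a camera call. They do not tell look-alikes from the thing itself.
- cut_out(target, camera): "region" (400x640 bool, what is visible of it) and "extent" ([left, top, right, bottom] in pixels, round what is visible of it).
The state is a dict: "clock": time; "joint_pos": joint angles; "qvel": joint speeds; "tau": joint torques, N m; "tcp_pos": TCP position; "orientation": TCP orientation; "wrist_force": force on the tool from outside, world axes, zero at the start; "ft_torque": the same for the moment, N m; "finger_gap": finger opening in m.
Only numpy, scipy, OpenCV 4.12 (cv2) and the standard library are available. Lean on these libraries where they do the work, as an engineer would, in place of code of your own. Each camera call takes 0.05 s, during which the arm holds its last target. There are 200 camera calls.

## Working session

There is one attempt and no reset: what is moved stays moved. The work goes in short steps, Python scripts to look and compute and a tool call to move; the robot and the scene stay as the last step left them, time stands still between calls to the robot, and variables do not carry over. Pictures are saved under pics/ and viewed, about 8 in all and at most 12, crops included, and the job is handed in when it is done.

Besides the shell and the picture viewer there is one more tool, called as a command line: name --argument value ..., lists and objects as JSON in quotes. servo_tool: Moves the arm, as the interface text tells. Its arguments: {"type":"object","properties":{"deltas":{"type":"array"},"newtons":{"type":"number"}},"required":["deltas"]}

```bash
mkdir -p pics; ls; cat > h.py <<'E'
import numpy as np, cv2
from workcell import env, read_camera, job, cut_out
def save(img,n): cv2.imwrite('pics/'+n+'.png',img[:,:,::-1])
def Rq(q):
    from scipy.spatial.transform import Rotation as R
    return R.from_quat([q[1],q[2],q[3],q[0]]).as_matrix()
def ext(c,s=None):
    if 'extrinsics' in c: return np.array(c['extrinsics'])
    T=np.eye(4);T[:3,:3]=Rq(s['orientation']);T[:3,3]=s['tcp_pos'];return T@np.array(c['hand_eye'])
def px2w(uv,K,T,z):
    uv=np.atleast_2d(np.array(uv,float));d=np.c_[uv,np.ones(len(uv))]@np.linalg.inv(K).T@T[:3,:3].T
    o=T[:3,3];return o+d*((z-o[2])/d[:,2])[:,None]
E
python3 - <<'E'
from h import *
for n in ['scene','side']:
    c=read_camera(n);save(c['img'],n+'0');K=np.array(c['intrinsics']);T=ext(c);print(n,T[:3,3].round(3),K[0,0])
    for t in ['square','grip','board','footprint','loose_wall','glue_bottle']:
        for r in cut_out(t,n)[:3]:
            ys,xs=np.nonzero(r['region']);m=(xs.mean(),ys.mean())
            print(t,round(r['confidence'],2),list(map(int,r['extent'])),np.round(m,0),px2w(m,K,T,.015)[0].round(3))
print(env.get_state())
E
```

```text
pics
scene [ 1.37  -0.039  0.87 ] 363.0873184929251
square 0.56 [201, 174, 239, 225] [219. 196.] [ 0.518 -0.376  0.015]
grip 0.78 [200, 176, 239, 225] [218. 197.] [ 0.524 -0.379  0.015]
board 0.91 [294, 199, 403, 264] [347. 231.] [0.686 0.036 0.015]
footprint 0.83 [324, 199, 339, 233] [331. 218.] [ 0.632 -0.012  0.015]
loose_wall 0.78 [338, 162, 364, 187] [352. 173.] [0.427 0.071 0.015]
loose_wall 0.72 [348, 201, 358, 232] [352. 217.] [0.63  0.055 0.015]
loose_wall 0.72 [416, 228, 452, 251] [433. 238.] [0.724 0.287 0.015]
glue_bottle 0.9 [433, 156, 455, 200] [445. 181.] [0.486 0.385 0.015]
glue_bottle 0.43 [325, 198, 340, 230] [331. 218.] [ 0.631 -0.011  0.015]
side [0.529 0.586 0.769] 393.5734183399582
square 0.94 [337, 102, 396, 135] [374. 117.] [ 0.521 -0.372  0.015]
grip 0.86 [337, 106, 399, 137] [374. 116.] [ 0.522 -0.374  0.015]
board 0.63 [231, 165, 356, 283] [295. 229.] [0.668 0.073 0.015]
board 0.37 [286, 206, 330, 236] [308. 221.] [0.642 0.044 0.015]
footprint 0.7 [292, 188, 337, 215] [314. 201.] [ 0.638 -0.016  0.015]
loose_wall 0.91 [388, 169, 424, 201] [404. 187.] [ 0.42
[... 194 characters left out ...]
329. 356.] [0.542 0.344 0.015]
{'clock': 0.7, 'joint_pos': array([1.20338632e+00, 3.13140806e-01, 4.61290664e-02, 1.30356826e+00,
       1.18182534e-05, 1.43119218e+00]), 'qvel': array([-0.00022096, -0.00087428, -0.00235672,  0.00135655,  0.00144564,
       -0.00080906]), 'tau': array([-6.52863437e-04, -4.80287039e+01,  2.98751289e+01, -2.55427585e-04,
       -2.35406678e-04, -1.08381468e-05]), 'tcp_pos': array([0.12988691, 0.56019302, 0.3039688 ]), 'orientation': array([2.14068712e-05, 1.13656795e-01, 9.93520066e-01, 1.06187229e-04]), 'wrist_force': array([ 0.12910228, -0.52032967,  0.14748265]), 'ft_torque': array([ 0.06660218,  0.00794757, -0.04677359]), 'finger_gap': 0.08562927016712771}
```

```bash
python3 - <<'E'
import cv2
a=cv2.imread('pics/side0.png')[80:400,180:480];cv2.imwrite('pics/s1.png',cv2.resize(a,None,fx=1.87,fy=1.87,interpolation=2))
a=cv2.imread('pics/scene0.png')[130:290,180:480];cv2.imwrite('pics/s2.png',cv2.resize(a,None,fx=2.6,fy=2.6,interpolation=2))
E
```

```text
(no output)
```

View pics/s1.png

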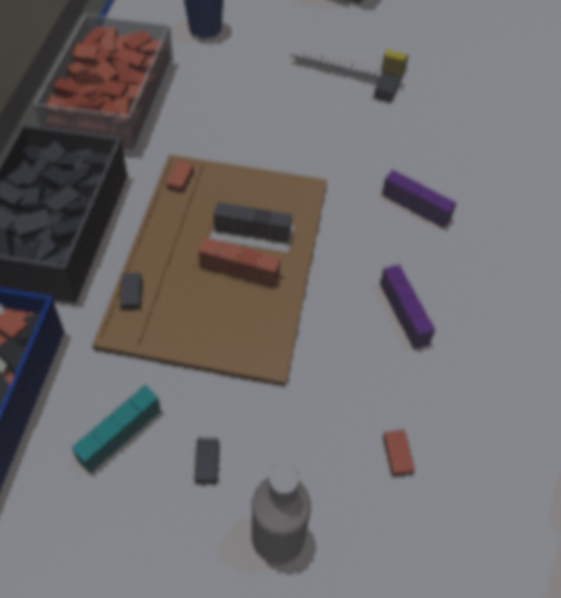

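View pics/s2.png

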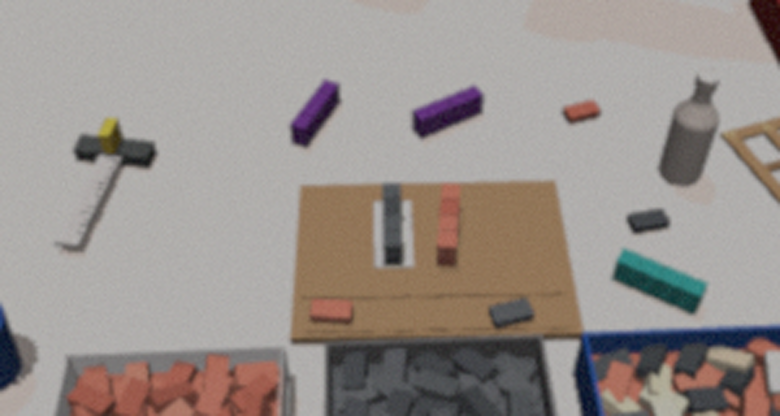

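Candidates (side image): the pink wall at (308,221) is the one I want. The look-alikes are purple at (404,187) and (397,244), and turquoise at (243,307). The pink wall lies left (+y) of the grey one, so its free side is +y.

servo_tool --deltas '[{"dx":20,"dy":-30,"dz":6},{"dx":25,"dy":-35,"dz":8},{"dx":25,"dy":-35,"dz":8},{"dx":25,"dy":-35,"dz":8},{"dx":25,"dy":-35,"dz":8},{"dx":25,"dy":-35,"dz":8},{"dx":25,"dy":-35,"dz":8},{"dx":25,"dy":-35,"dz":8}]'

```text
invalid input at $.deltas[0]: expected keys dx, dy, dz, rx, ry, rz, fingers
```

servo_tool --deltas '[{"dx":35,"dy":-35},{"dx":35,"dy":-35},{"dx":35,"dy":-35},{"dx":35,"dy":-35},{"dx":30,"dy":-35},{},{},{}]'

```text
invalid input at $.deltas[0]: expected keys dx, dy, dz, rx, ry, rz, fingers
```

```bash
python3 - <<'E'
from h import *
s=env.get_state();c=read_camera('wrist');save(c['img'],'w1');K=np.array(c['intrinsics']);T=ext(c,s)
np.savez('w1.npz',img=c['img'],K=K,T=T);print(s['clock'],s['tcp_pos'].round(4),s['orientation'].round(3),T.round(3),K.round(0))
for t in ['board','footprint','loose_wall']:
    for r in cut_out(t,'wrist')[:3]:
        ys,xs=np.nonzero(r['region']);b=cv2.boxPoints(cv2.minAreaRect(np.c_[xs,ys].astype(np.float32)))
        z=.048 if t=='loose_wall' else .012
        print(t,round(r['confidence'],2),list(map(int,r['extent'])),px2w(b,K,T,z)[:,:2].round(3).tolist())
E
```

```text
0.7 [0.1299 0.5602 0.304 ] [0.    0.114 0.994 0.   ] [[ 0.226  0.933  0.28   0.058]
 [ 0.974 -0.216 -0.065  0.577]
 [ 0.     0.287 -0.958  0.374]
 [ 0.     0.     0.     1.   ]] [[325.   0. 323.]
 [  0. 325. 199.]
 [  0.   0.   1.]]
```

View pics/w1.png

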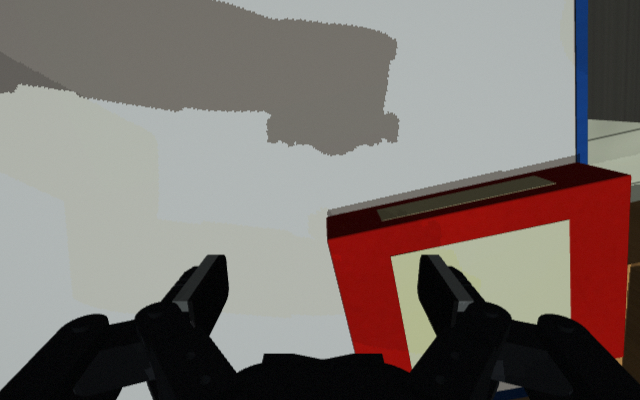

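No target in that view: the moves were refused because every key is required. It shows only the table and a red box at lower right.

servo_tool --deltas '[{"dx":20,"dy":-20,"dz":5,"rx":0,"ry":0,"rz":0,"fingers":-1},{"dx":33,"dy":-35,"dz":7,"rx":0,"ry":0,"rz":0.03,"fingers":-1},{"dx":33,"dy":-35,"dz":7,"rx":0,"ry":0,"rz":0.03,"fingers":-1},{"dx":33,"dy":-35,"dz":7,"rx":0,"ry":0,"rz":0.03,"fingers":-1},{"dx":33,"dy":-35,"dz":7,"rx":0,"ry":0,"rz":0.03,"fingers":-1},{"dx":33,"dy":-35,"dz":7,"rx":0,"ry":0,"rz":0.03,"fingers":-1},{"dx":33,"dy":-35,"dz":7,"rx":0,"ry":0,"rz":0.03,"fingers":-1},{"dx":33,"dy":-35,"dz":7,"rx":0,"ry":0,"rz":0.05,"fingers":-1}]'

```text
clock: 1.7
tcp_pos: [0.3819, 0.2936, 0.3585]
orientation: [0.0, -0.002, 1.0, 0.0]
wrist_force: [0.2, 0.4, 0.2]
finger_gap: 0.0852
```

servo_tool --deltas '[{"dx":33,"dy":-35,"dz":7,"rx":0,"ry":0,"rz":0,"fingers":-1},{"dx":33,"dy":-35,"dz":7,"rx":0,"ry":0,"rz":0,"fingers":-1},{"dx":33,"dy":-35,"dz":7,"rx":0,"ry":0,"rz":0,"fingers":-1},{"dx":33,"dy":-35,"dz":7,"rx":0,"ry":0,"rz":0,"fingers":-1},{"dx":33,"dy":-35,"dz":7,"rx":0,"ry":0,"rz":0,"fingers":-1},{"dx":33,"dy":-35,"dz":7,"rx":0,"ry":0,"rz":0,"fingers":-1},{"dx":20,"dy":-35,"dz":7,"rx":0,"ry":0,"rz":0,"fingers":-1},{"dx":0,"dy":0,"dz":0,"rx":0,"ry":0,"rz":0,"fingers":-1}]'

```text
clock: 2.5
tcp_pos: [0.6016, 0.0457, 0.4063]
orientation: [0.0, 0.002, 1.0, -0.001]
wrist_force: [0.3, 1.1, -0.7]
finger_gap: 0.0853
```

```bash
cat > look.py <<'E'
from h import *
import sys
n=sys.argv[1]
s=env.get_state();c=read_camera('wrist');save(c['img'],n);K=np.array(c['intrinsics']);T=ext(c,s)
np.savez(n+'.npz',img=c['img'],K=K,T=T);print(s['clock'],s['tcp_pos'].round(4),s['orientation'].round(3),T[:3,3].round(3),s['wrist_force'].round(1),s['finger_gap'])
for a in sys.argv[2:]:
    t,z=a.split('=')
    for r in cut_out(t,'wrist')[:2]:
        ys,xs=np.nonzero(r['region']);b=cv2.boxPoints(cv2.minAreaRect(np.c_[xs,ys].astype(np.float32)))
        print(t,round(r['confidence'],2),list(map(int,r['extent'])),px2w(b,K,T,float(z))[:,:2].round(3).tolist())
E
python3 look.py w2 board=.012 footprint=.012 loose_wall=.048
```

```text
2.5 [0.6016 0.0457 0.4063] [ 0.     0.002  1.    -0.001] [0.528 0.046 0.476] [ 0.3  1.1 -0.7] 0.08533314924110269
board 0.88 [203, 117, 428, 272] [[0.778, -0.155], [0.549, -0.124], [0.557, 0.193], [0.788, 0.208]]
board 0.36 [522, 85, 637, 135] [[0.509, 0.321], [0.51, 0.473], [0.575, 0.491], [0.575, 0.332]]
footprint 0.88 [266, 140, 297, 220] [[0.583, -0.033], [0.583, 0.011], [0.696, 0.008], [0.696, -0.039]]
loose_wall 0.82 [314, 148, 341, 221] [[0.686, 0.034], [0.584, 0.049], [0.587, 0.071], [0.689, 0.058]]
loose_wall 0.8 [301, 0, 384, 49] [[0.446, 0.02], [0.401, 0.104], [0.422, 0.12], [0.469, 0.035]]
```

View pics/w2.png

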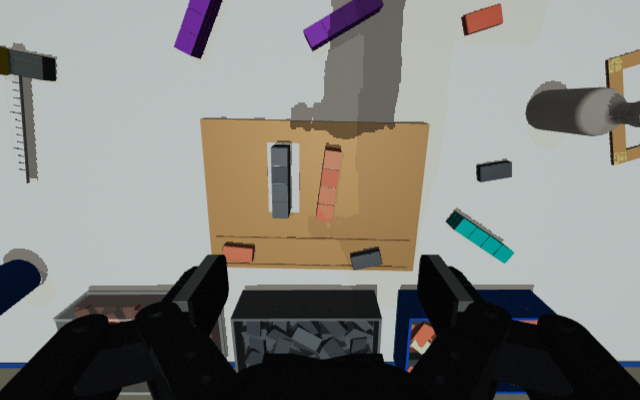

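This view has the board's near edge running from (203,118) to (428,124). The grey wall is near (282,180), the pink wall near (329,184), and the square's head near (30,65) with its blade running to (33,182). Next I'll fit the edge precisely and move over the square.

```bash
python3 - <<'E'
from h import *
d=np.load('w2.npz');im=d['img'].astype(int);K=d['K'];T=d['T']
brown=(im[:,:,0]-im[:,:,2]>40)
cols=np.r_[210:265,345:420];rows=np.array([105+np.argmax(brown[105:140,c]) for c in cols])
p=np.polyfit(cols,rows,1);k=abs(np.polyval(p,cols)-rows)<1.5;p=np.polyfit(cols[k],rows[k],1)
e=px2w([[210,np.polyval(p,210)-.5],[420,np.polyval(p,420)-.5]],K,T,.012);print('edge',e.round(4),np.degrees(np.arctan2(-(e[1]-e[0])[0],(e[1]-e[0])[1])))
# grey top corners & pink via picture; square
for n,pts,z in [('head right end',[[57,53],[55,80]],.022),('blade',[[22,75],[33,182],[37,182]],.018),('grey top',[[273,145],[290,145],[273,217],[290,217]],.048)]: print(n,px2w(pts,K,T,z)[:,:2].round(3).tolist())
E
```

```text
edge [[ 0.55   -0.1106  0.012 ]
 [ 0.5586  0.1817  0.012 ]] -1.6728423050667534
head right end [[0.467, -0.296], [0.5, -0.306]]
blade [[0.493, -0.352], [0.639, -0.375], [0.639, -0.369]]
grey top [[0.583, -0.019], [0.583, 0.003], [0.683, -0.024], [0.683, -0.0]]
```

servo_tool --deltas '[{"dx":-12,"dy":-48,"dz":0,"rx":0,"ry":0,"rz":0,"fingers":-1},{"dx":-12,"dy":-48,"dz":0,"rx":0,"ry":0,"rz":0,"fingers":-1},{"dx":-12,"dy":-48,"dz":0,"rx":0,"ry":0,"rz":0,"fingers":-1},{"dx":-12,"dy":-48,"dz":-10,"rx":0,"ry":0,"rz":0,"fingers":-1},{"dx":-12,"dy":-48,"dz":-10,"rx":0,"ry":0,"rz":0,"fingers":-1},{"dx":-12,"dy":-48,"dz":-10,"rx":0,"ry":0,"rz":0,"fingers":-1},{"dx":-12,"dy":-48,"dz":-10,"rx":0,"ry":0,"rz":0,"fingers":-1},{"dx":0,"dy":-40,"dz":0,"rx":0,"ry":0,"rz":0,"fingers":-1}]'

```text
clock: 3.5
tcp_pos: [0.5137, -0.324, 0.3666]
orientation: [-0.001, -0.002, 1.0, 0.001]
wrist_force: [0.3, -0.4, 0.3]
finger_gap: 0.0849
```

servo_tool --deltas '[{"dx":0,"dy":0,"dz":0,"rx":0,"ry":0,"rz":0,"fingers":-1},{"dx":0,"dy":0,"dz":0,"rx":0,"ry":0,"rz":0,"fingers":-1}]'

```text
clock: 3.7
tcp_pos: [0.5152, -0.3233, 0.3672]
orientation: [-0.0, -0.001, 1.0, 0.0]
wrist_force: [0.3, 0.6, 0.4]
finger_gap: 0.0855
```

```bash
python3 look.py w3 grip=.056 square=.02; python3 -c "
import cv2
a=cv2.imread('pics/w3.png');cv2.imwrite('pics/w3c.png',a[0:260])"
```

```text
3.7 [ 0.5152 -0.3233  0.3672] [-0.    -0.001  1.     0.   ] [ 0.442 -0.323  0.437] [0.3 0.6 0.4] 0.08552369531517477
grip 0.95 [241, 110, 330, 247] [[0.607, -0.449], [0.449, -0.406], [0.466, -0.317], [0.629, -0.348]]
square 0.62 [251, 111, 325, 248] [[0.623, -0.458], [0.45, -0.414], [0.468, -0.317], [0.646, -0.35]]
```

View pics/w3c.png

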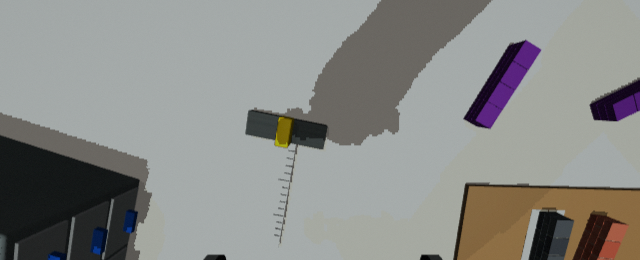

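The square shows its head from (247,120) to (326,135), the yellow grip at (284,130) and the blade going down to (281,240).

```bash
python3 - <<'E'
from h import *
d=np.load('w3.npz');im=d['img'].astype(int);K=d['K'];T=d['T']
sub=np.zeros(im.shape[:2],bool);sub[100:255,235:335]=1
y=sub&(im[:,:,0]-im[:,:,2]>60)
ys,xs=np.nonzero(y);print(len(xs),xs.min(),xs.max(),ys.min(),ys.max())
# top of grip brighter: project at .056
hsv=cv2.cvtColor(d['img'],cv2.COLOR_RGB2HSV);v=hsv[:,:,2][y];print('V',np.percentile(v,[5,25,50,75,95]))
b=cv2.boxPoints(cv2.minAreaRect(np.c_[xs,ys].astype(np.float32)));print(b, px2w(b,K,T,.05)[:,:2].round(4).tolist())
h=sub&(im.max(2)<75)&~y; h[152:]=0
h=cv2.morphologyEx((h|y).astype(np.uint8),cv2.MORPH_OPEN,np.ones((5,5)))
ys,xs=np.nonzero(h);r=cv2.minAreaRect(np.c_[xs,ys].astype(np.float32));b=cv2.boxPoints(r);print(r);w=px2w(b,K,T,.022)[:,:2];print(w.round(4).tolist(),w.mean(0))
for i in range(4):
    e=w[(i+1)%4]-w[i];print(np.linalg.norm(e).round(4),np.degrees(np.arctan2(e[1],e[0])).round(1))
# blade tip
print(px2w([[297,152],[281,242]],K,T,.018)[:,:2])
cv2.imwrite('pics/sq.png',cv2.resize(d['img'][100:255,235:335,::-1],None,fx=4,fy=4,interpolation=0)[:600])
E
```

```text
395 275 291 117 147
V [ 90.7 119.  121.  123.  166. ]
[[273.64865 145.10812]
 [278.48648 116.08109]
 [291.78378 118.2973 ]
 [286.94595 147.32434]] [[0.4912, -0.3806], [0.4578, -0.3737], [0.4603, -0.3584], [0.4938, -0.3649]]
((285.5, 131.5), (79.6231460571289, 30.5941162109375), 11.309932708740234)
[[0.4868, -0.4226], [0.4502, -0.4127], [0.4688, -0.3164], [0.5064, -0.3239]] [ 0.4780408 -0.3689161]
0.0379 164.9
0.0981 79.1
0.0383 -11.2
0.1006 -101.2
[[ 0.50406294 -0.35558649]
 [ 0.63042749 -0.38059961]]
```

View pics/sq.png

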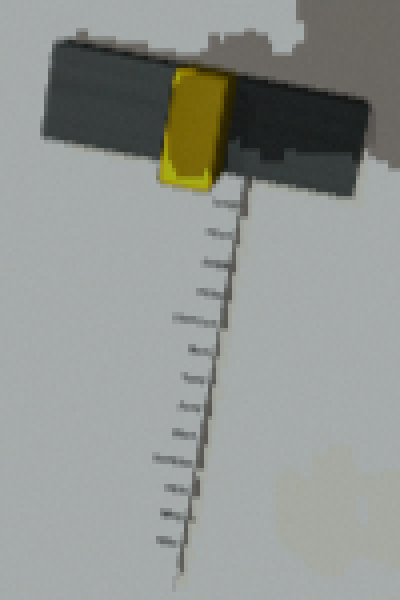

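servo_tool --deltas '[{"dx":-20,"dy":-22,"dz":-30,"rx":0,"ry":0,"rz":-0.1,"fingers":-1},{"dx":-20,"dy":-22,"dz":-40,"rx":0,"ry":0,"rz":-0.096,"fingers":-1},{"dx":0,"dy":0,"dz":-45,"rx":0,"ry":0,"rz":0,"fingers":-1},{"dx":0,"dy":0,"dz":-45,"rx":0,"ry":0,"rz":0,"fingers":-1},{"dx":0,"dy":0,"dz":-45,"rx":0,"ry":0,"rz":0,"fingers":-1},{"dx":0,"dy":0,"dz":-40,"rx":0,"ry":0,"rz":0,"fingers":-1},{"dx":0,"dy":0,"dz":-22,"rx":0,"ry":0,"rz":0,"fingers":-1},{"dx":0,"dy":0,"dz":0,"rx":0,"ry":0,"rz":0,"fingers":-1}]'

```text
clock: 4.65
tcp_pos: [0.4741, -0.3645, 0.097]
orientation: [-0.003, 0.096, 0.995, 0.002]
wrist_force: [0.1, 0.8, 0.5]
finger_gap: 0.0852
```

servo_tool --deltas '[{"dx":0,"dy":0,"dz":0,"rx":0,"ry":0,"rz":0,"fingers":0.3},{"dx":0,"dy":0,"dz":0,"rx":0,"ry":0,"rz":0,"fingers":0.6},{"dx":0,"dy":0,"dz":0,"rx":0,"ry":0,"rz":0,"fingers":1},{"dx":0,"dy":0,"dz":0,"rx":0,"ry":0,"rz":0,"fingers":1},{"dx":0,"dy":0,"dz":0,"rx":0,"ry":0,"rz":0,"fingers":1},{"dx":0,"dy":0,"dz":0,"rx":0,"ry":0,"rz":0,"fingers":1}]' --newtons 60

```text
clock: 5.25
tcp_pos: [0.4757, -0.3686, 0.1016]
orientation: [0.001, 0.097, 0.995, -0.001]
wrist_force: [-1.6, 0.7, 6.1]
finger_gap: 0.0152
```

Gripped (gap 15 mm). Next I lift, carry and turn to the board's yaw of about -0.029.

servo_tool --deltas '[{"dx":0,"dy":0,"dz":15,"rx":0,"ry":0,"rz":0,"fingers":1},{"dx":0,"dy":0,"dz":30,"rx":0,"ry":0,"rz":0,"fingers":1},{"dx":0,"dy":10,"dz":30,"rx":0,"ry":0,"rz":0,"fingers":1},{"dx":5,"dy":30,"dz":25,"rx":0,"ry":0,"rz":0.015,"fingers":1},{"dx":5,"dy":45,"dz":0,"rx":0,"ry":0,"rz":0.03,"fingers":1},{"dx":5,"dy":45,"dz":0,"rx":0,"ry":0,"rz":0.03,"fingers":1},{"dx":5,"dy":45,"dz":0,"rx":0,"ry":0,"rz":0.03,"fingers":1},{"dx":5,"dy":45,"dz":0,"rx":0,"ry":0,"rz":0.03,"fingers":1}]'

```text
clock: 6.05
tcp_pos: [0.4994, -0.1461, 0.1994]
orientation: [-0.001, 0.029, 1.0, 0.001]
wrist_force: [0.9, -0.2, -5.3]
finger_gap: 0.0149
```

servo_tool --deltas '[{"dx":5,"dy":45,"dz":0,"rx":0,"ry":0,"rz":0.03,"fingers":1},{"dx":5,"dy":45,"dz":0,"rx":0,"ry":0,"rz":0,"fingers":1},{"dx":5,"dy":45,"dz":0,"rx":0,"ry":0,"rz":0,"fingers":1},{"dx":5,"dy":45,"dz":0,"rx":0,"ry":0,"rz":0,"fingers":1},{"dx":3,"dy":40,"dz":0,"rx":0,"ry":0,"rz":0,"fingers":1},{"dx":0,"dy":30,"dz":0,"rx":0,"ry":0,"rz":0,"fingers":1},{"dx":0,"dy":14,"dz":0,"rx":0,"ry":0,"rz":0,"fingers":1},{"dx":0,"dy":0,"dz":0,"rx":0,"ry":0,"rz":0,"fingers":1}]'

```text
clock: 6.85
tcp_pos: [0.5225, 0.1175, 0.1995]
orientation: [-0.001, 0.013, 1.0, 0.0]
wrist_force: [-0.3, 0.3, -5.6]
finger_gap: 0.0151
```

servo_tool --deltas '[{"dx":0,"dy":0,"dz":0,"rx":0,"ry":0,"rz":0,"fingers":1},{"dx":0,"dy":0,"dz":0,"rx":0,"ry":0,"rz":0,"fingers":1}]'

```text
clock: 7.05
tcp_pos: [0.5232, 0.1148, 0.2]
orientation: [-0.0, 0.015, 1.0, -0.0]
wrist_force: [-0.7, -0.7, -4.4]
finger_gap: 0.015
```

```bash
python3 look.py w4 loose_wall=.048; python3 - <<'E'
from h import *
c=read_camera('side');save(c['img'][130:330,200:440],'x');cv2.imwrite('pics/m4.png',np.vstack([cv2.resize(cv2.imread('pics/x.png'),(480,400)),cv2.resize(cv2.imread('pics/w4.png')[:260],(480,195))]))
print(env.get_state()['orientation'],env.get_state()['ft_torque'])
E
```

```text
7.05 [0.5232 0.1148 0.2   ] [-0.     0.015  1.    -0.   ] [0.45  0.117 0.27 ] [-0.7 -0.7 -4.4] 0.014982471097461177
loose_wall 0.9 [238, 281, 269, 299] [[0.579, 0.05], [0.579, 0.07], [0.594, 0.069], [0.594, 0.049]]
loose_wall 0.83 [181, 15, 324, 126] [[0.443, 0.026], [0.4, 0.109], [0.421, 0.123], [0.466, 0.038]]
[-5.41824724e-05  1.53510500e-02  9.99882163e-01 -4.76856371e-05] [-0.03491678  0.06668941  0.02080005]
```

View pics/m4.png

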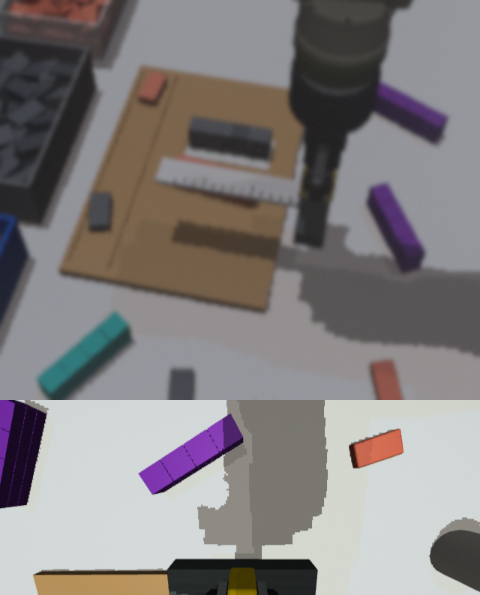

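The square hangs level, with its blade over the board and clear left (+y) of the pink wall. In the wrist view the head spans (168–316, 565) and the board edge is left of it at about row 572. I'll check the edge yaw in this picture.

```bash
python3 - <<'E'
from h import *
d=np.load('w4.npz');im=d['img'].astype(int);K=d['K'];T=d['T']
brown=(im[:,:,0]-im[:,:,2]>40)
for rng in [(60,215)]:
    cols=np.arange(*rng);rows=np.array([210+np.argmax(brown[210:260,c]) for c in cols])
    p=np.polyfit(cols,rows,1);k=abs(np.polyval(p,cols)-rows)<1.5;p=np.polyfit(cols[k],rows[k],1);print(p,k.sum(),rows[::15])
    e=px2w([[c,np.polyval(p,c)-.5] for c in rng],K,T,.012);d_=e[1]-e[0];print(e.round(4),np.arctan2(-d_[0],d_[1]))
dark=im.max(2)<75
cols=np.arange(240,410);print([210+int(np.argmax(dark[205:245,c]))-5 for c in cols[::15]])
E
```

```text
[-9.23914795e-03  2.33659312e+02] 155 [233 233 233 233 233 232 232 232 232 232 232]
[[ 0.5503 -0.1106  0.012 ]
 [ 0.553   0.0222  0.012 ]] -0.02035027484969934
[213, 213, 213, 213, 213, 212, 212, 212, 213, 213, 213, 213]
```

servo_tool --deltas '[{"dx":0,"dy":0,"dz":-30,"rx":0,"ry":0,"rz":0.005,"fingers":1},{"dx":0,"dy":0,"dz":-35,"rx":0,"ry":0,"rz":0,"fingers":1},{"dx":0,"dy":0,"dz":-20,"rx":0,"ry":0,"rz":0,"fingers":1},{"dx":0,"dy":0,"dz":-8,"rx":0,"ry":0,"rz":0,"fingers":1},{"dx":0,"dy":0,"dz":-4,"rx":0,"ry":0,"rz":0,"fingers":1},{"dx":0,"dy":0,"dz":-2,"rx":0,"ry":0,"rz":0,"fingers":1},{"dx":0,"dy":0,"dz":0,"rx":0,"ry":0,"rz":0,"fingers":1},{"dx":0,"dy":0,"dz":0,"rx":0,"ry":0,"rz":0,"fingers":1}]'

```text
clock: 8.0
tcp_pos: [0.5242, 0.116, 0.1024]
orientation: [0.001, 0.012, 1.0, 0.0]
wrist_force: [-1.1, 0.2, -4.8]
finger_gap: 0.015
```

```bash
cat > st.py <<'E'
from h import *
s=env.get_state();print(s['clock'],s['tcp_pos'].round(4),s['orientation'].round(4),s['wrist_force'].round(1),s['ft_torque'].round(3))
E
python3 st.py
```

```text
8.0 [0.5242 0.116  0.1024] [1.100e-03 1.190e-02 9.999e-01 1.000e-04] [-1.1  0.2 -4.8] [0.019 0.084 0.023]
```

servo_tool --deltas '[{"dx":0,"dy":0,"dz":-1.0,"rx":0,"ry":0,"rz":0,"fingers":1},{"dx":0,"dy":0,"dz":0,"rx":0,"ry":0,"rz":0,"fingers":1}]'

```text
clock: 8.2
tcp_pos: [0.5241, 0.1161, 0.1016]
orientation: [0.001, 0.012, 1.0, 0.0]
wrist_force: [-2.0, 0.3, 3.0]
finger_gap: 0.0149
```

servo_tool --deltas '[{"dx":0,"dy":0,"dz":-1.0,"rx":0,"ry":0,"rz":0,"fingers":1},{"dx":0,"dy":0,"dz":0,"rx":0,"ry":0,"rz":0,"fingers":1}]'

```text
clock: 8.4
tcp_pos: [0.5241, 0.1161, 0.1016]
orientation: [0.001, 0.012, 1.0, 0.0]
wrist_force: [-5.2, -0.4, 11.3]
finger_gap: 0.0151
```

servo_tool --deltas '[{"dx":5,"dy":0,"dz":0,"rx":0,"ry":0,"rz":0,"fingers":1},{"dx":5,"dy":0,"dz":0,"rx":0,"ry":0,"rz":0,"fingers":1},{"dx":2,"dy":0,"dz":0,"rx":0,"ry":0,"rz":0,"fingers":1},{"dx":0,"dy":0,"dz":0,"rx":0,"ry":0,"rz":0,"fingers":1}]'

```text
clock: 8.8
tcp_pos: [0.5338, 0.1162, 0.1016]
orientation: [-0.001, 0.012, 1.0, 0.0]
wrist_force: [-10.8, 0.8, 19.4]
finger_gap: 0.0148
```

```bash
python3 st.py
```

```text
8.8 [0.5338 0.1162 0.1016] [-9.000e-04  1.170e-02  9.999e-01  1.000e-04] [-10.8   0.8  19.4] [-0.108  2.311 -0.012]
```

servo_tool --deltas '[{"dx":2,"dy":0,"dz":1.2,"rx":0,"ry":0,"rz":0,"fingers":1},{"dx":2,"dy":0,"dz":0,"rx":0,"ry":0,"rz":0,"fingers":1},{"dx":0,"dy":0,"dz":0,"rx":0,"ry":0,"rz":0,"fingers":1}]'

```text
clock: 9.1
tcp_pos: [0.5387, 0.1161, 0.1016]
orientation: [-0.0, 0.012, 1.0, 0.0]
wrist_force: [-6.5, -0.4, 9.7]
finger_gap: 0.0151
```

servo_tool --deltas '[{"dx":1,"dy":0,"dz":0,"rx":0,"ry":0,"rz":0,"fingers":1},{"dx":1,"dy":0,"dz":0,"rx":0,"ry":0,"rz":0,"fingers":1},{"dx":0,"dy":0,"dz":0,"rx":0,"ry":0,"rz":0,"fingers":1}]'

```text
clock: 9.4
tcp_pos: [0.5402, 0.1162, 0.1016]
orientation: [-0.001, 0.012, 1.0, 0.0]
wrist_force: [-8.9, 0.1, 11.8]
finger_gap: 0.015
```

```bash
python3 st.py
```

```text
9.4 [0.5402 0.1162 0.1016] [-9.000e-04  1.170e-02  9.999e-01  1.000e-04] [-8.9  0.1 11.8] [ 0.021  1.758 -0.011]
```

servo_tool --deltas '[{"dx":1,"dy":0,"dz":0,"rx":0,"ry":0,"rz":0,"fingers":1},{"dx":1,"dy":0,"dz":0,"rx":0,"ry":0,"rz":0,"fingers":1},{"dx":0,"dy":0,"dz":0,"rx":0,"ry":0,"rz":0,"fingers":1}]'

```text
clock: 9.7
tcp_pos: [0.5417, 0.1162, 0.1016]
orientation: [-0.001, 0.012, 1.0, 0.0]
wrist_force: [-8.4, 0.4, 14.1]
finger_gap: 0.0148
```

```bash
python3 st.py
```

```text
9.7 [0.5417 0.1162 0.1016] [-1.500e-03  1.170e-02  9.999e-01  1.000e-04] [-8.4  0.4 14.1] [-0.042  2.002 -0.057]
```

servo_tool --deltas '[{"dx":1,"dy":0,"dz":0.5,"rx":0,"ry":0,"rz":0,"fingers":1},{"dx":1,"dy":0,"dz":0,"rx":0,"ry":0,"rz":0,"fingers":1},{"dx":0,"dy":0,"dz":0,"rx":0,"ry":0,"rz":0,"fingers":1}]'

```text
clock: 10.0
tcp_pos: [0.5419, 0.1162, 0.1016]
orientation: [-0.003, 0.012, 1.0, 0.0]
wrist_force: [-13.9, -0.6, 15.5]
finger_gap: 0.0152
```

```bash
python3 st.py
```

```text
10.0 [0.5419 0.1162 0.1016] [-0.0033  0.0116  0.9999  0.    ] [-13.9  -0.6  15.5] [-0.037  2.591 -0.088]
```

servo_tool --deltas '[{"dx":1,"dy":0,"dz":0,"rx":0,"ry":0,"rz":0,"fingers":1},{"dx":0,"dy":0,"dz":0,"rx":0,"ry":0,"rz":0,"fingers":1}]'

```text
clock: 10.2
tcp_pos: [0.542, 0.1162, 0.1016]
orientation: [-0.004, 0.012, 1.0, -0.0]
wrist_force: [-16.7, -0.2, 17.9]
finger_gap: 0.0148
```

```bash
python3 st.py
```

```text
10.2 [0.542  0.1162 0.1016] [-0.0041  0.0116  0.9999 -0.    ] [-16.7  -0.2  17.9] [-0.029  3.111 -0.076]
```

Contact with the edge at TCP x = 0.542, with the z torque near zero, so the head is flush. I'll correct the slight pitch and then slide.

servo_tool --deltas '[{"dx":0,"dy":0,"dz":0.5,"rx":0,"ry":-0.01,"rz":0,"fingers":1},{"dx":0,"dy":0,"dz":0,"rx":0,"ry":0,"rz":0,"fingers":1},{"dx":0,"dy":0,"dz":0,"rx":0,"ry":0,"rz":0,"fingers":1}]'

```text
clock: 10.5
tcp_pos: [0.5415, 0.1162, 0.1016]
orientation: [0.0, 0.012, 1.0, 0.0]
wrist_force: [-15.8, -0.4, 15.2]
finger_gap: 0.0148
```

```bash
python3 st.py
```

```text
10.5 [0.5415 0.1162 0.1016] [4.000e-04 1.170e-02 9.999e-01 1.000e-04] [-15.8  -0.4  15.2] [-3.000e-03  3.422e+00 -7.700e-02]
```

servo_tool --deltas '[{"dx":-0.05,"dy":-2,"dz":0,"rx":0,"ry":0,"rz":0,"fingers":1},{"dx":-0.1,"dy":-4,"dz":0,"rx":0,"ry":0,"rz":0,"fingers":1},{"dx":-0.1,"dy":-4,"dz":0,"rx":0,"ry":0,"rz":0,"fingers":1},{"dx":-0.1,"dy":-4,"dz":0,"rx":0,"ry":0,"rz":0,"fingers":1},{"dx":-0.1,"dy":-4,"dz":0,"rx":0,"ry":0,"rz":0,"fingers":1},{"dx":-0.1,"dy":-4,"dz":0,"rx":0,"ry":0,"rz":0,"fingers":1}]'

```text
clock: 11.1
tcp_pos: [0.541, 0.0987, 0.1019]
orientation: [0.001, 0.01, 1.0, 0.005]
wrist_force: [-14.7, 18.3, 17.7]
finger_gap: 0.0151
```

```bash
python3 st.py
```

```text
11.1 [0.541  0.0987 0.1019] [7.000e-04 1.000e-02 9.999e-01 5.500e-03] [-14.7  18.3  17.7] [ 3.411  3.476 -0.331]
```

servo_tool --deltas '[{"dx":0,"dy":0,"dz":1.2,"rx":-0.006,"ry":0,"rz":0,"fingers":1},{"dx":-0.1,"dy":-3,"dz":0,"rx":0,"ry":0,"rz":0,"fingers":1},{"dx":-0.07,"dy":-3,"dz":0,"rx":0,"ry":0,"rz":0,"fingers":1}]'

```text
clock: 11.4
tcp_pos: [0.5409, 0.0912, 0.1017]
orientation: [0.0, 0.011, 1.0, 0.001]
wrist_force: [-12.8, 12.5, 6.9]
finger_gap: 0.015
```

```bash
python3 st.py
```

```text
11.4 [0.5409 0.0912 0.1017] [3.000e-04 1.060e-02 9.999e-01 7.000e-04] [-12.8  12.5   6.9] [ 2.384  2.694 -0.255]
```

servo_tool --deltas '[{"dx":-0.07,"dy":-3,"dz":0,"rx":0,"ry":0,"rz":0,"fingers":1},{"dx":-0.07,"dy":-3,"dz":0,"rx":0,"ry":0,"rz":0,"fingers":1},{"dx":-0.07,"dy":-3,"dz":0,"rx":0,"ry":0,"rz":0,"fingers":1},{"dx":-0.07,"dy":-3,"dz":0,"rx":0,"ry":0,"rz":0,"fingers":1},{"dx":-0.07,"dy":-3,"dz":0,"rx":0,"ry":0,"rz":0,"fingers":1}]'

```text
clock: 11.9
tcp_pos: [0.5405, 0.0763, 0.1017]
orientation: [0.0, 0.011, 1.0, 0.001]
wrist_force: [-12.0, 13.1, 6.6]
finger_gap: 0.015
```

```bash
python3 st.py
```

```text
11.9 [0.5405 0.0763 0.1017] [3.000e-04 1.060e-02 9.999e-01 9.000e-04] [-12.   13.1   6.6] [ 2.586  2.697 -0.252]
```

servo_tool --deltas '[{"dx":-0.07,"dy":-3,"dz":0,"rx":0,"ry":0,"rz":0,"fingers":1},{"dx":-0.07,"dy":-3,"dz":0,"rx":0,"ry":0,"rz":0,"fingers":1},{"dx":-0.07,"dy":-3,"dz":0,"rx":0,"ry":0,"rz":0,"fingers":1},{"dx":-0.07,"dy":-3,"dz":0,"rx":0,"ry":0,"rz":0,"fingers":1},{"dx":-0.05,"dy":-3,"dz":0,"rx":0,"ry":0,"rz":0,"fingers":1},{"dx":-0.05,"dy":-3,"dz":0,"rx":0,"ry":0,"rz":0,"fingers":1},{"dx":-0.05,"dy":-3,"dz":0,"rx":0,"ry":0,"rz":0,"fingers":1}]'

```text
clock: 12.6
tcp_pos: [0.54, 0.0555, 0.1017]
orientation: [0.0, 0.011, 1.0, 0.001]
wrist_force: [-12.5, 13.9, 7.6]
finger_gap: 0.0152
```

```bash
python3 st.py
```

```text
12.6 [0.54   0.0555 0.1017] [2.000e-04 1.050e-02 9.999e-01 1.100e-03] [-12.5  13.9   7.6] [ 2.677  2.768 -0.204]
```

servo_tool --deltas '[{"dx":0.5,"dy":-2,"dz":0,"rx":0,"ry":0,"rz":0,"fingers":1},{"dx":0.5,"dy":-2,"dz":0,"rx":0,"ry":0,"rz":0,"fingers":1},{"dx":0.5,"dy":-2,"dz":0,"rx":0,"ry":0,"rz":0,"fingers":1},{"dx":0,"dy":-2,"dz":0,"rx":0,"ry":0,"rz":0,"fingers":1}]'

```text
clock: 13.0
tcp_pos: [0.54, 0.049, 0.1018]
orientation: [-0.001, 0.01, 1.0, 0.003]
wrist_force: [-17.2, 18.1, 13.7]
finger_gap: 0.0152
```

```bash
python3 st.py
```

```text
13.0 [0.54   0.049  0.1018] [-0.0012  0.01    0.9999  0.0027] [-17.2  18.1  13.7] [ 3.637  3.493 -0.27 ]
```

servo_tool --deltas '[{"dx":0,"dy":-1.5,"dz":0,"rx":0,"ry":0,"rz":0,"fingers":1},{"dx":0,"dy":-1.5,"dz":0,"rx":0,"ry":0,"rz":0,"fingers":1}]'

```text
clock: 13.2
tcp_pos: [0.5399, 0.046, 0.1018]
orientation: [-0.001, 0.01, 1.0, 0.003]
wrist_force: [-16.1, 18.8, 13.4]
finger_gap: 0.0146
```

```bash
python3 st.py
```

```text
13.2 [0.5399 0.046  0.1018] [-0.0012  0.01    0.9999  0.0027] [-16.1  18.8  13.4] [ 3.64   3.541 -0.244]
```

servo_tool --deltas '[{"dx":0,"dy":-1,"dz":0.6,"rx":-0.003,"ry":0,"rz":0,"fingers":1},{"dx":0,"dy":-1,"dz":0,"rx":0,"ry":0,"rz":0,"fingers":1}]'

```text
clock: 13.4
tcp_pos: [0.5398, 0.0433, 0.1017]
orientation: [-0.001, 0.01, 1.0, 0.0]
wrist_force: [-16.4, 16.2, 8.9]
finger_gap: 0.015
```

```bash
python3 st.py
```

```text
13.4 [0.5398 0.0433 0.1017] [-1.500e-03  1.030e-02  9.999e-01  3.000e-04] [-16.4  16.2   8.9] [ 3.218  3.227 -0.274]
```

servo_tool --deltas '[{"dx":0,"dy":-1,"dz":0,"rx":0,"ry":0,"rz":0,"fingers":1},{"dx":0,"dy":-1,"dz":0,"rx":0,"ry":0,"rz":0,"fingers":1}]'

```text
clock: 13.6
tcp_pos: [0.5398, 0.0414, 0.1017]
orientation: [-0.001, 0.01, 1.0, 0.0]
wrist_force: [-15.9, 14.8, 9.7]
finger_gap: 0.0149
```

```bash
python3 st.py
```

```text
13.6 [0.5398 0.0414 0.1017] [-1.500e-03  1.030e-02  9.999e-01  5.000e-04] [-15.9  14.8   9.7] [ 3.185  3.219 -0.25 ]
```

servo_tool --deltas '[{"dx":0,"dy":-1,"dz":0,"rx":0,"ry":0,"rz":0,"fingers":1},{"dx":0,"dy":0,"dz":0,"rx":0,"ry":0,"rz":0,"fingers":1}]'

```text
clock: 13.8
tcp_pos: [0.5397, 0.0403, 0.1017]
orientation: [-0.002, 0.01, 1.0, 0.0]
wrist_force: [-16.0, 15.1, 9.5]
finger_gap: 0.0149
```

```bash
python3 st.py
```

```text
13.8 [0.5397 0.0403 0.1017] [-1.500e-03  1.040e-02  9.999e-01  4.000e-04] [-16.   15.1   9.5] [ 3.064  3.227 -0.137]
```

servo_tool --deltas '[{"dx":0,"dy":-1,"dz":0,"rx":0,"ry":0,"rz":0,"fingers":1},{"dx":0,"dy":-1,"dz":0,"rx":0,"ry":0,"rz":0,"fingers":1}]'

```text
clock: 14.0
tcp_pos: [0.5398, 0.0385, 0.1017]
orientation: [-0.002, 0.01, 1.0, 0.001]
wrist_force: [-15.9, 15.2, 9.3]
finger_gap: 0.0147
```

```bash
python3 st.py
```

```text
14.0 [0.5398 0.0385 0.1017] [-1.500e-03  1.020e-02  9.999e-01  5.000e-04] [-15.9  15.2   9.3] [ 3.239  3.207 -0.176]
```

```bash
python3 - <<'E'
from h import *
c=read_camera('side');save(c['img'],'side5')
d=read_camera('scene');save(d['img'],'scene5')
a=cv2.imread('pics/side5.png')[170:260,265:385];b=cv2.imread('pics/scene5.png')[180:250,300:400]
cv2.imwrite('pics/m5.png',np.vstack([cv2.resize(a,(480,360),interpolation=2),cv2.resize(b,(480,240),interpolation=2)[:236]]))
E
```

```text
(no output)
```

View pics/m5.png

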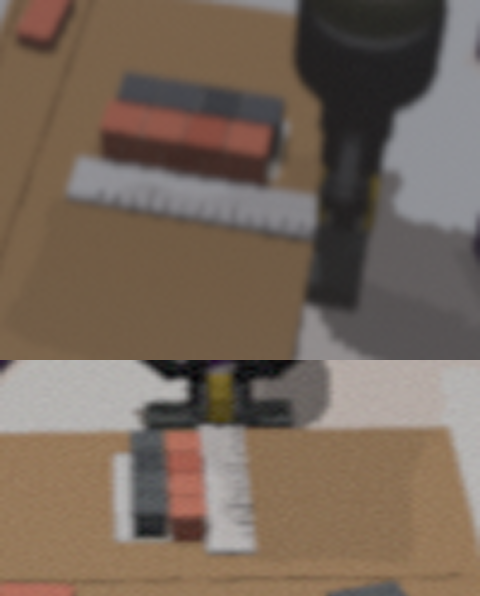

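The pink wall now lies along the blade and is nearly closed on the grey one. In the side crop a thin gap may remain at the far end, near (105,105). I'll close it gently, watching Fy and Tz.

servo_tool --deltas '[{"dx":0,"dy":-1,"dz":0,"rx":0,"ry":0,"rz":0,"fingers":1},{"dx":0,"dy":-1,"dz":0,"rx":0,"ry":0,"rz":0,"fingers":1}]'

```text
clock: 14.3
tcp_pos: [0.5397, 0.0365, 0.1017]
orientation: [-0.002, 0.01, 1.0, 0.001]
wrist_force: [-16.4, 16.4, 9.3]
finger_gap: 0.015
```

```bash
python3 st.py
```

```text
14.3 [0.5397 0.0365 0.1017] [-1.600e-03  1.020e-02  9.999e-01  6.000e-04] [-16.4  16.4   9.3] [ 3.264  3.252 -0.241]
```

servo_tool --deltas '[{"dx":0,"dy":-1,"dz":0,"rx":0,"ry":0,"rz":0,"fingers":1},{"dx":0,"dy":0,"dz":0,"rx":0,"ry":0,"rz":0,"fingers":1}]'

```text
clock: 14.5
tcp_pos: [0.5396, 0.0362, 0.1018]
orientation: [-0.002, 0.01, 1.0, 0.001]
wrist_force: [-16.5, 18.4, 10.2]
finger_gap: 0.0155
```

```bash
python3 st.py
```

```text
14.5 [0.5396 0.0362 0.1018] [-0.0016  0.01    0.9999  0.0015] [-16.5  18.4  10.2] [ 3.683  3.275 -0.226]
```

servo_tool --deltas '[{"dx":0,"dy":-1,"dz":0,"rx":0,"ry":0,"rz":0,"fingers":1},{"dx":0,"dy":0,"dz":0,"rx":0,"ry":0,"rz":0,"fingers":1}]'

```text
clock: 14.7
tcp_pos: [0.5396, 0.0359, 0.1018]
orientation: [-0.002, 0.01, 1.0, 0.002]
wrist_force: [-16.1, 21.0, 10.2]
finger_gap: 0.0153
```

```bash
python3 st.py
```

```text
14.7 [0.5396 0.0359 0.1018] [-0.0015  0.0097  0.9999  0.0023] [-16.1  21.   10.2] [ 4.389  3.26  -0.236]
```

servo_tool --deltas '[{"dx":0,"dy":-1,"dz":0,"rx":0,"ry":0,"rz":0,"fingers":1},{"dx":0,"dy":0,"dz":0,"rx":0,"ry":0,"rz":0,"fingers":1}]'

```text
clock: 14.9
tcp_pos: [0.5396, 0.0357, 0.1019]
orientation: [-0.001, 0.009, 1.0, 0.003]
wrist_force: [-15.6, 25.0, 11.5]
finger_gap: 0.0148
```

```bash
python3 st.py
```

```text
14.9 [0.5396 0.0357 0.1019] [-0.0014  0.0094  0.9999  0.0032] [-15.6  25.   11.5] [ 4.949  3.34  -0.225]
```

servo_tool --deltas '[{"dx":0.7,"dy":0,"dz":0.3,"rx":-0.003,"ry":0,"rz":-0.006,"fingers":1},{"dx":0,"dy":0,"dz":0,"rx":0,"ry":0,"rz":0,"fingers":1}]'

```text
clock: 15.1
tcp_pos: [0.5397, 0.0359, 0.1019]
orientation: [-0.002, 0.012, 1.0, 0.002]
wrist_force: [-16.5, 24.2, 10.8]
finger_gap: 0.0151
```

```bash
python3 st.py
```

```text
15.1 [0.5397 0.0359 0.1019] [-0.0022  0.012   0.9999  0.0017] [-16.5  24.2  10.8] [5.104 3.427 0.14 ]
```

servo_tool --deltas '[{"dx":0.3,"dy":0,"dz":0,"rx":0,"ry":0,"rz":-0.006,"fingers":1},{"dx":0,"dy":0,"dz":0,"rx":0,"ry":0,"rz":0,"fingers":1}]'

```text
clock: 15.3
tcp_pos: [0.5398, 0.036, 0.1018]
orientation: [-0.002, 0.015, 1.0, 0.002]
wrist_force: [-17.6, 25.0, 11.2]
finger_gap: 0.0152
```

```bash
python3 st.py
```

```text
15.3 [0.5398 0.036  0.1018] [-0.0024  0.0146  0.9999  0.0017] [-17.6  25.   11.2] [4.984 3.538 0.409]
```

servo_tool --deltas '[{"dx":0.3,"dy":-0.8,"dz":0,"rx":-0.002,"ry":0,"rz":0.004,"fingers":1},{"dx":0,"dy":0,"dz":0,"rx":0,"ry":0,"rz":0,"fingers":1},{"dx":0,"dy":0,"dz":0,"rx":0,"ry":0,"rz":0,"fingers":1},{"dx":0,"dy":0,"dz":0,"rx":0,"ry":0,"rz":0,"fingers":1}]'

```text
clock: 15.7
tcp_pos: [0.5398, 0.0359, 0.1018]
orientation: [-0.003, 0.012, 1.0, 0.002]
wrist_force: [-18.9, 27.8, 12.4]
finger_gap: 0.0153
```

```bash
python3 st.py; python3 - <<'E'
from h import *
c=read_camera('side');save(c['img'],'side6')
d=read_camera('scene');save(d['img'],'scene6')
a=cv2.imread('pics/side6.png')[180:230,280:345];b=cv2.imread('pics/scene6.png')[188:228,315:367]
cv2.imwrite('pics/m6.png',np.hstack([cv2.resize(a,(390,300),interpolation=2),cv2.resize(b,(390,300),interpolation=2)]))
E
```

```text
15.7 [0.5398 0.0359 0.1018] [-0.0026  0.0125  0.9999  0.0016] [-18.9  27.8  12.4] [5.628 3.694 0.175]
```

View pics/m6.png

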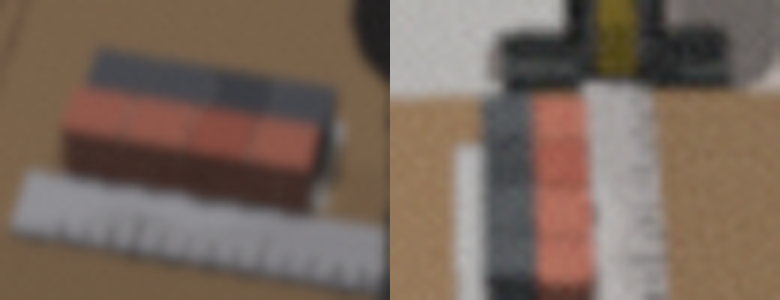

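Pink and grey now look face to face, with the blade against the pink wall and the head on the edge. I'll unload the arm gradually and then let go.

servo_tool --deltas '[{"dx":-0.7,"dy":1.2,"dz":0,"rx":0.003,"ry":0,"rz":0,"fingers":1},{"dx":-0.7,"dy":1.2,"dz":0,"rx":0.002,"ry":0,"rz":0,"fingers":1},{"dx":-0.7,"dy":1.2,"dz":0,"rx":0.002,"ry":0.002,"rz":0,"fingers":1},{"dx":0,"dy":0,"dz":0,"rx":0,"ry":0,"rz":0,"fingers":1}]'

```text
clock: 16.2
tcp_pos: [0.5397, 0.0362, 0.1018]
orientation: [-0.002, 0.014, 1.0, 0.001]
wrist_force: [-13.5, 14.9, 5.6]
finger_gap: 0.0152
```

```bash
python3 st.py
```

```text
16.2 [0.5397 0.0362 0.1018] [-0.0019  0.0136  0.9999  0.0011] [-13.5  14.9   5.6] [2.954 2.661 0.355]
```

servo_tool --deltas '[{"dx":-0.8,"dy":1,"dz":0,"rx":0.002,"ry":0.002,"rz":0.003,"fingers":1},{"dx":-0.8,"dy":1,"dz":0,"rx":0.002,"ry":0.002,"rz":0.003,"fingers":1},{"dx":-0.5,"dy":0.5,"dz":0,"rx":0,"ry":0.002,"rz":0,"fingers":1},{"dx":0,"dy":0,"dz":0,"rx":0,"ry":0,"rz":0,"fingers":1}]'

```text
clock: 16.6
tcp_pos: [0.5398, 0.0363, 0.1018]
orientation: [-0.003, 0.012, 1.0, 0.001]
wrist_force: [-7.9, 6.2, -2.5]
finger_gap: 0.015
```

```bash
python3 st.py
```

```text
16.6 [0.5398 0.0363 0.1018] [-2.900e-03  1.200e-02  9.999e-01  7.000e-04] [-7.9  6.2 -2.5] [1.429 1.437 0.093]
```

servo_tool --deltas '[{"dx":-1.0,"dy":0.8,"dz":-0.5,"rx":0,"ry":0,"rz":0,"fingers":1},{"dx":0,"dy":0,"dz":0,"rx":0,"ry":0,"rz":0,"fingers":1}]' --newtons 20

```text
clock: 16.8
tcp_pos: [0.5397, 0.0365, 0.1017]
orientation: [-0.002, 0.012, 1.0, -0.0]
wrist_force: [-5.9, 4.6, -2.0]
finger_gap: 0.015
```

```bash
python3 st.py
```

```text
16.8 [0.5397 0.0365 0.1017] [-0.002   0.0122  0.9999 -0.    ] [-5.9  4.6 -2. ] [0.949 1.164 0.08 ]
```

servo_tool --deltas '[{"dx":0,"dy":0,"dz":0,"rx":0,"ry":0,"rz":0,"fingers":0.4},{"dx":0,"dy":0,"dz":0,"rx":0,"ry":0,"rz":0,"fingers":0.2},{"dx":0,"dy":0,"dz":0,"rx":0,"ry":0,"rz":0,"fingers":0},{"dx":0,"dy":0,"dz":0,"rx":0,"ry":0,"rz":0,"fingers":0},{"dx":0,"dy":0,"dz":0,"rx":0,"ry":0,"rz":0,"fingers":0}]'

```text
clock: 17.3
tcp_pos: [0.5429, 0.0349, 0.1034]
orientation: [0.001, 0.013, 1.0, -0.002]
wrist_force: [0.2, -0.4, -0.3]
finger_gap: 0.0424
```

```bash
python3 st.py
```

```text
17.3 [0.5429 0.0349 0.1034] [ 0.0015  0.013   0.9999 -0.0015] [ 0.2 -0.4 -0.3] [ 0.026 -0.014  0.025]
```

servo_tool --deltas '[{"dx":0,"dy":0,"dz":15,"rx":0,"ry":0,"rz":0,"fingers":0},{"dx":0,"dy":0,"dz":25,"rx":0,"ry":0,"rz":0,"fingers":0},{"dx":0,"dy":0,"dz":40,"rx":0,"ry":0,"rz":0,"fingers":0},{"dx":0,"dy":0,"dz":45,"rx":0,"ry":0,"rz":0,"fingers":0},{"dx":0,"dy":0,"dz":45,"rx":0,"ry":0,"rz":0,"fingers":0},{"dx":20,"dy":0,"dz":40,"rx":0,"ry":0,"rz":0,"fingers":0},{"dx":30,"dy":0,"dz":0,"rx":0,"ry":0,"rz":0,"fingers":0},{"dx":0,"dy":0,"dz":0,"rx":0,"ry":0,"rz":0,"fingers":0}]'

```text
clock: 18.1
tcp_pos: [0.5958, 0.0347, 0.3144]
orientation: [0.004, 0.013, 1.0, -0.002]
wrist_force: [-0.1, -0.7, -0.8]
finger_gap: 0.0428
```

servo_tool --deltas '[{"dx":0,"dy":0,"dz":0,"rx":0,"ry":0,"rz":0,"fingers":-1},{"dx":0,"dy":0,"dz":0,"rx":0,"ry":0,"rz":0,"fingers":-1}]'

```text
clock: 18.3
tcp_pos: [0.5914, 0.0351, 0.3122]
orientation: [-0.0, 0.013, 1.0, -0.001]
wrist_force: [-1.0, -0.3, 0.3]
finger_gap: 0.0701
```

```bash
python3 look.py w7 ; python3 -c "
import cv2
a=cv2.imread('pics/w7.png');cv2.imwrite('pics/w7c.png',cv2.resize(a[100:330,190:450],None,fx=2.5,fy=2.5,interpolation=2))"
```

```text
18.3 [0.5914 0.0351 0.3122] [-0.     0.013  1.    -0.001] [0.518 0.038 0.382] [-1.  -0.3  0.3] 0.07009564627815575
```

View pics/w7c.png

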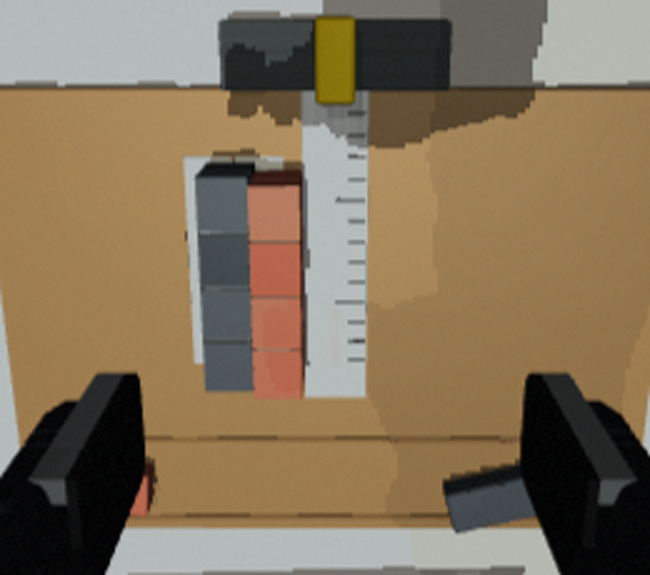

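The head is flush along the edge (crop row 88). Pink lies face to face with grey along column 250. The pink top edge and the blade edge (column 302) come out at the same y to about 0.3 mm.

```bash
python3 -c "
from workcell import job
print(job.hand_in())"
```

```text
the job is handed in; nothing more can be done
None
```

I picked up the T-square by its yellow grip and seated its head on the board's near edge, to the left of the pink wall. I then slid it right, pressing the head against the edge with about 12–19 N. The blade trued the pink wall and closed it on the grey wall. I let go at low residual force (about 6 N) and handed the job in at about 18 s on the robot's clock.

- **Pressing force:** the sideways wrist force rose from about 15 N of sliding friction to 28 N at the stop, so roughly 12 N went through the walls.
- **Final position:** the last wrist picture showed the head flush with the edge and pink face to face with grey. The blade edge and the pink face agreed to about 0.3 mm, inside the 2 mm calibration. The two board bricks, partly hidden by the fingers, looked undisturbed. I did not measure the other bystanders again.
- **Disagreements:**
  - The two camera readings of the edge direction differed by 0.009 rad (-0.029 and -0.020). The seated square read about -0.023 with almost no twisting moment.
  - While closing the walls the tool yaw drifted by about 0.005 rad. I corrected it before letting go.

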